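# Sort the drilled pieces into their trays

## Robot

A 6-joint arm with a two-finger parallel gripper is mounted at the origin on the work surface. World frame = base frame: x ahead of the robot, y to its left, z up, the work surface at z = 0. Lengths are in m, angles in rad, forces in N, time in s.
With the tool pointing down it reaches from about 0.425 to 0.95 m from the base axis. Payload 14.7 kg.
Tool frame: the origin (TCP) lies at the very end of the fingers, on their centre line; the grasp point (between the pads) lies 19 mm behind it; z points along the fingers, y is the line along which they close (so a half turn about z gives the same grasp; the last joint's range is limited). The gripper opens to 85 mm and grips with 20 to 120 N. Pads are 22 mm wide; open, the fingers measure 114 mm over their backs; the gripper's body (76 mm by 85 mm) begins 54 mm behind the grasp point. The pads swing forward as they close: fully open they stand 13 mm farther back than shut.
Start: joints at [1.11, 0.48, 1.596, -0, 1.065, -0.047], TCP at [0.261, 0.595, 0.231] pointing down, gripper open.
Joint ranges: [-2.75, 2.75], [-0.82, 2.05], [0.23, 2.67], [-1.56, 4.7], [0.09, 2.69], [-2.92, 2.92]. Speed limits (rad/s): [1.89, 1.89, 2.39, 3.01, 3.01, 3.01].

## Interface

Orientations are given as [roll, pitch, yaw] about the fixed x, y, z axes, in that order (R = Rz(yaw) Ry(pitch) Rx(roll)).
In Python, from station import readout, vision, job gives the robot as it stands. The module is installed in compiled form; this text tells all that it offers.
- The arm moves only by the tool step_arm, never from a script. Its argument "rows" is one flat list of numbers, 6 for each row, row after row: the shift along the tool's x, y, z in m, then the turn, a rotation vector about the tool's x, y, z in degrees. In form: [dx, dy, dz, ax, ay, az, dx, dy, dz, ax, ay, az, ...]. A call has 1 to 8 rows; each row shifts and turns the commanded pose from where the row before left it, along the tool's axes as they then stand; what a row does not reach is not made up. A row lasts 1/10 s, in which the tool goes at most 50 mm and 8.59 degrees, less where a joint would pass 70% of its speed; a pose out of reach is approached as far as the arm can. A call is refused whole if a number of a shift passes 0.05 or a number of a turn 8.59, either way. A call with a gripper value outside its range is refused whole. "gripper" is the opening, from 0 (shut) to 1 (fully open), set as the call begins (left out, the last holds). The fingers move at their own pace and stop on an object; "newtons" is the grip in N (left out, the last holds). Time passes only in rows, so rows that do not move let the fingers close. It gives the time, the measured TCP pose, the force, the opening and the grip force at its end, in the units of the state.
- readout.get_obs(): the state, without advancing time (a new reading comes with each control period).
- vision.get_image(name): name is "scene" or "side" or "wrist"; returns a dict with "frame" (420x560x3 uint8, red, green, blue), "intrinsics" (3x3 intrinsics, pixels), "rvec" (rotation vector, rad) and "tvec" (3), from world to camera coordinates, as OpenCV has them. Camera axes: x right, y down, z forward; pixel columns grow to the right and rows downward; lengths in m; the calibration is good to about 2 mm. A picture is of the moment at which its call begins. There is no depth.
- job.sign_off(): hands the job in; it is judged then, once.
The state is a dict: "time": time; "joint_pos": joint angles; "joint_velocities": joint speeds; "joint_efforts": joint torques, N m; "tool_pos": TCP position; "ee_rot": TCP orientation; "wrist_force": force on the tool from outside, world axes, zero at the start; "torque": the same for the moment, N m; "gripper_width": finger opening in m; "grip_force": force on a finger pad.
Only numpy, scipy, OpenCV 4.12 (cv2) and the standard library are available. Lean on these libraries where they do the work, as an engineer would, in place of code of your own. Each camera call takes 0.05 s, during which the arm holds its last target. There are 200 camera calls.

## Task

Clear the bench after the drilling lesson: put the two flanged bushes, the two drilled plates and the slotted block into the blue trays whose fixed sample shows the same kind of piece. Each must stay the way up it is now and end resting flat on the tray's own floor, not on another piece or on a wall. Leave the oil bottle standing and the brush lying where they are.

Things in the scene. Friction and masses are not known exactly. Their poses are not given: they have to be found in the camera images.
- bush_a: Steel flanged bush: a round body 26 mm in diameter rising from a flange 40 mm in diameter and 6 mm thick, 36 mm high in all, with a dark bore mark on top; it stands on its flange. Weighs about 0.13 kg. One of two alike. Origin: centre of the flange's underside, z up through the body.
- bush_b: Steel flanged bush: a round body 26 mm in diameter rising from a flange 40 mm in diameter and 6 mm thick, 36 mm high in all, with a dark bore mark on top; it stands on its flange. Weighs about 0.13 kg. One of two alike. Origin: centre of the flange's underside, z up through the body.
- plate_a: Aluminium drilled plate, 50 x 34 x 16 mm, lying flat, with two 10 mm holes through it. Weighs about 0.08 kg. One of two alike. Origin: centre of the underside; x along the 50 mm length, y across the 34 mm width, z up.
- plate_b: Aluminium drilled plate, 50 x 34 x 16 mm, lying flat, with two 10 mm holes through it. Weighs about 0.08 kg. One of two alike. Origin: centre of the underside; x along the 50 mm length, y across the 34 mm width, z up.
- slot_block: Steel slotted block, 44 mm (x) by 40 mm (y) by 30 mm high, with a square channel 18 mm wide and 18 mm deep cut in its top along its whole x length, between two 11 mm thick walls. Weighs about 0.25 kg. Origin: centre of the underside, z up.
- bush_tray: Fixed open blue tray for flanged bushes, known by the copy fixed on a ledge outside its far (+x) wall; the three are else alike. Outside 118 (x) x 158 (y) x 36 mm high, walls and floor 4 mm thick. Ledge: 59 to 107 mm out along x, 90 mm wide, 18 mm high; the sample stands on it, up to 54 mm above the table. Origin: under the middle of the compartment, at table height; z up.
- plate_tray: Fixed open blue tray for drilled plates, known by the copy fixed on a ledge outside its far (+x) wall; the three are else alike. Outside 118 (x) x 158 (y) x 36 mm high, walls and floor 4 mm thick. Ledge: 59 to 107 mm out along x, 90 mm wide, 18 mm high; the sample stands on it, up to 54 mm above the table. Origin: under the middle of the compartment, at table height; z up.
- block_tray: Fixed open blue tray for the slotted block, known by the copy fixed on a ledge outside its far (+x) wall; the three are else alike. Outside 118 (x) x 158 (y) x 36 mm high, walls and floor 4 mm thick. Ledge: 59 to 107 mm out along x, 90 mm wide, 18 mm high; the sample stands on it, up to 54 mm above the table. Origin: under the middle of the compartment, at table height; z up.
- oil_bottle: Bystander: loose yellow oil bottle with a black cap, 52 mm in diameter, 140 mm high, standing on the table to the robot's right (-y). Not to be disturbed. Origin: centre of its underside.
- brush: Bystander: loose hand brush lying on the table to the robot's left (+y), roughly along x. Not to be disturbed. Origin: on its underside, on its length.

How it is judged:
By the outcome, as a careful person would: the job done as asked, in the order asked, and still so for the second after the job is handed in, with the robot touching nothing.
It also fails if it takes over 115 s, if anything falls off the work surface, if the arm or the gripper's body presses on something with over 40 N, if the wrist force passes 120 N, or if a joint passes its speed limit or range.

## Working session

There is one attempt and no reset: what is moved stays moved. The work goes in short steps, Python scripts to look and compute and a tool call to move; the robot and the scene stay as the last step left them, time stands still between calls to the robot, and variables do not carry over. Pictures are saved under pics/ and viewed, at most 17 in all, crops included, and the job is handed in when it is done.

Besides the shell and the picture viewer there is one more tool, called as a command line: name --argument value ..., lists and objects as JSON in quotes. step_arm: Moves the arm, as the interface text tells. Its arguments: {"type":"object","properties":{"rows":{"type":"array","items":{"type":"number"}},"gripper":{"type":"number"},"newtons":{"type":"number"}},"required":["rows"]}

```bash
mkdir -p pics; cat > h.py <<'E'
import numpy as np, cv2
from station import readout, vision, job
def get(n,save=None):
    d=vision.get_image(n)
    if save: cv2.imwrite('pics/'+save+'.png',d['frame'][:,:,::-1])
    return d
def ray(d,uv,z):
    R=cv2.Rodrigues(np.array(d['rvec'],float))[0];t=np.array(d['tvec'],float).ravel();K=np.array(d['intrinsics'],float)
    c=-R.T@t; v=R.T@np.linalg.inv(K)@np.array([uv[0],uv[1],1.]);return c+v*(z-c[2])/v[2]
def proj(d,p):
    return cv2.projectPoints(np.array(p,float).reshape(-1,1,3),np.array(d['rvec'],float),np.array(d['tvec'],float),np.array(d['intrinsics'],float),None)[0].reshape(-1,2)
E
python3 - <<'E'
from h import *
import pickle
for n in('scene','side','wrist'):
    d=get(n,n+'0');pickle.dump(d,open(n+'0.pkl','wb'))
    R=cv2.Rodrigues(np.array(d['rvec'],float))[0];print(n,(-R.T@np.array(d['tvec']).ravel()).round(3),R[2].round(2))
print(readout.get_obs())
E
```

```text
scene [1.307 0.209 1.317] [-0.53 -0.15 -0.83]
side [-0.137 -0.718  0.958] [ 0.49  0.54 -0.69]
wrist [0.2   0.621 0.373] [ 0.24 -0.11 -0.97]
{'time': 0.15, 'joint_pos': array([ 1.11042181e+00,  4.80730025e-01,  1.59671557e+00, -2.47183503e-05,
        1.06510709e+00, -4.66061424e-02]), 'joint_velocities': array([-0.001177  , -0.00221269, -0.00198152,  0.00076371, -0.00064027,
        0.00016207]), 'joint_efforts': array([ 2.45685123e-04, -9.51152873e+01, -4.30462611e+01, -1.46923644e-04,
        8.30637960e-03,  2.83355871e-05]), 'tool_pos': array([0.26119433, 0.59487299, 0.23079746]), 'ee_rot': array([-3.14063265e+00, -2.31377302e-05,  2.72783626e+00]), 'wrist_force': array([ 0.13325129,  0.41075723, -0.21431747]), 'torque': array([ 0.0684773 , -0.02028186,  0.00995389]), 'grip_force': 0.0, 'gripper_width': 0.08525633590291498}
```

View pics/scene0.png

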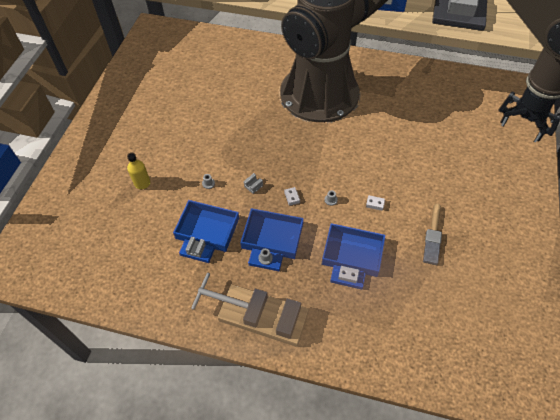

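View pics/side0.png

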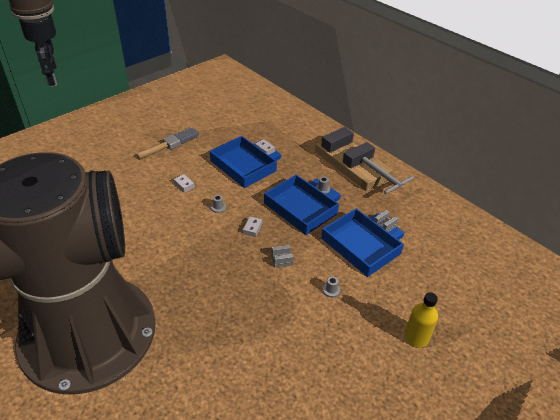

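The scene view shows the trays left to right: block (207,227), bush (272,235) and plate (354,250). The pieces left to right are a bush (207,181), block (255,183), plate (292,196), bush (331,198) and plate (375,203). The bottle is at (138,172) and the brush at (433,240). Next I measure.

```bash
python3 - <<'E'
from h import *
import pickle
d=pickle.load(open('scene0.pkl','rb'));s=pickle.load(open('side0.pkl','rb'))
for nm,dd,pts in(('scene',d,[('bush',(207,181)),('blk',(255,183)),('plate',(292,196)),('bush',(331,198)),('plate',(375,203))]),
  ('side',s,[('bush',(332,286)),('blk',(283,256)),('plate',(252,226)),('bush',(218,203)),('plate',(184,183))])):
    hsv=cv2.cvtColor(dd['frame'],cv2.COLOR_RGB2HSV)
    m=((hsv[...,1]<75)&(hsv[...,2]>75)).astype(np.uint8)
    n,l,st,c=cv2.connectedComponentsWithStats(m)
    for k,uv in pts:
        i=min((j for j in range(1,n) if st[j,4]>25),key=lambda j:np.hypot(*(c[j]-uv)))
        z={'bush':.018,'blk':.018,'plate':.012}[k]
        r=cv2.minAreaRect(np.argwhere(l==i)[:,::-1].astype(np.float32))
        P=ray(dd,c[i],z); q=[ray(dd,p,z) for p in cv2.boxPoints(r)]
        e=[q[1]-q[0],q[2]-q[1]]
        print(nm,k,st[i],P.round(3),[(round(np.hypot(*v[:2]),3),round(np.degrees(np.arctan2(v[1],v[0])))) for v in e])
    b=((hsv[...,0]>100)&(hsv[...,0]<130)&(hsv[...,1]>130)&(hsv[...,2]>40)).astype(np.uint8)
    n,l,st,c=cv2.connectedComponentsWithStats(b)
    for i in range(1,n):
        if st[i,4]>900:print(nm,'blue',st[i],ray(dd,c[i],.018).round(3))
a=cv2.resize(d['frame'][140:300,110:460],None,fx=2.28,fy=2.28,interpolation=cv2.INTER_CUBIC)
cv2.imwrite('pics/c1.png',a[:,:,::-1])
E
```

```text
scene bush [202 174  13  15 120] [ 0.473 -0.254  0.018] [(np.float64(0.038), 104), (np.float64(0.053), 18)]
scene blk [244 173  19  21 158] [ 0.445 -0.119  0.018] [(np.float64(0.059), 163), (np.float64(0.052), 60)]
scene plate [284 187  16  19 215] [0.459 0.011 0.012] [(np.float64(0.04), 128), (np.float64(0.065), 30)]
scene bush [324 190  14  16 129] [0.443 0.127 0.018] [(np.float64(0.04), 126), (np.float64(0.053), 27)]
scene plate [366 195  19  16 220] [0.422 0.261 0.012] [(np.float64(0.045), 180), (np.float64(0.053), 90)]
scene blue [ 174  201   65   62 2353] [ 0.632 -0.205  0.018]
scene blue [ 241  209   62   62 2344] [ 0.617 -0.011  0.018]
scene blue [ 323  224   62   42 1333] [0.581 0.234 0.018]
side bush [323 276  17  22 198] [ 0.466 -0.263  0.018] [(np.float64(0.037), -40), (np.float64(0.06), -137)]
side blk [271 245  22  23 371] [ 0.444 -0.121  0.018] [(np.float64(0.048), -29), (np.float64(0.064), -127)]
side plate [243 217  19  20 271] [0.455 0.004 0.012] [(np.float64(0.069), 31), (np.float64(0.041), -76)]
side bush [211 195  15  18 158] [0.436 0.117 0.018] [(np.float64(0.037), -40), (np.float64(0.065), -128)]
side plate [173 174  22  18 211] [0.422 0.253 0.012] [(np.float64(0.045), 17), (np.float64(0.076), -98)]
side blue [ 113    0   57   67 2914] [0.822 1.133 0.018]
side blue [ 210  136   71   52 2120] [0.602 0.216 0.018]
side blue [ 264  175   76   60 2702] [ 0.607 -0.019  0.018]
side blue [ 322  209   82   68 3211] [ 0.626 -0.213  0.018]
```

View pics/c1.png

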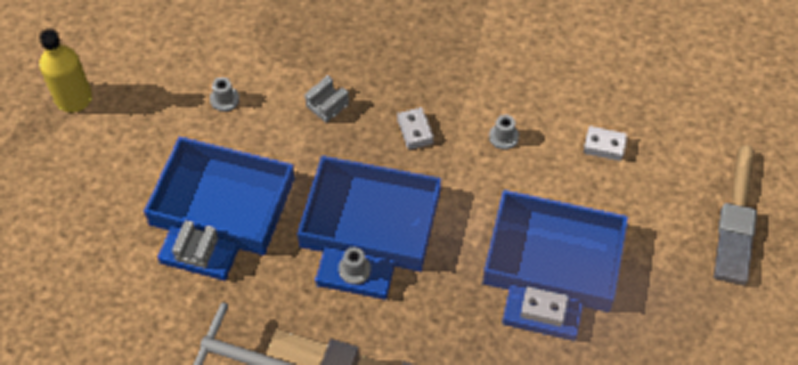

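The crop confirms the block, bush and plate trays from left to right. All pieces are upright, the left plate's length runs mostly along x, and the right plate's runs mostly along y. I'll turn the tool to yaw 90° and look from near with the wrist camera.

step_arm --rows '[0,0,-0.01,0,0,8.28,0,0,-0.01,0,0,8.28,0,0,-0.01,0,0,8.28,0,0,-0.01,0,0,8.28,0,0,-0.01,0,0,8.28,0,0,-0.01,0,0,8.28,0,0,-0.01,0,0,8.28,0,0,-0.01,0,0,8.28]'

```text
time: 0.95
tool_pos: [0.2613, 0.595, 0.3114]
ee_rot: [-3.141, 0.001, 1.566]
wrist_force: [0.5, 0.1, -0.8]
gripper_width: 0.0857
grip_force: 0.0
```

step_arm --rows '[-0.05,0.025,0,0,0,0,-0.05,0.025,0,0,0,0,-0.05,0.025,0,0,0,0,-0.05,0.025,0,0,0,0,-0.05,0.025,0,0,0,0,-0.05,0.025,0,0,0,0,-0.05,0.025,0,0,0,0,-0.05,0.025,0,0,0,0]'

```text
time: 1.75
tool_pos: [0.4409, 0.2356, 0.3113]
ee_rot: [3.142, -0.0, 1.572]
wrist_force: [1.1, -0.1, -0.4]
gripper_width: 0.0854
grip_force: 0.0
```

```bash
python3 - <<'E'
from h import *
o=readout.get_obs();print(o['time'],o['tool_pos'].round(4),o['ee_rot'].round(4),o['joint_pos'].round(2))
d=get('wrist','w1');print(np.array(d['intrinsics']).round(1));print([ray(d,p,0).round(3) for p in((0,0),(559,0),(559,419),(0,419))])
E
```

```text
1.75 [0.4409 0.2356 0.3113] [ 3.1415 -0.      1.5719] [0.43 0.19 1.83 0.   1.13 0.43]
[[339.3   0.  275.2]
 [  0.  339.3 207.5]
 [  0.    0.    1. ]]
[array([ 0.112,  0.434, -0.   ]), array([0.777, 0.435, 0.   ]), array([ 0.913, -0.185,  0.   ]), array([-0.018, -0.187,  0.   ])]
```

View pics/w1.png

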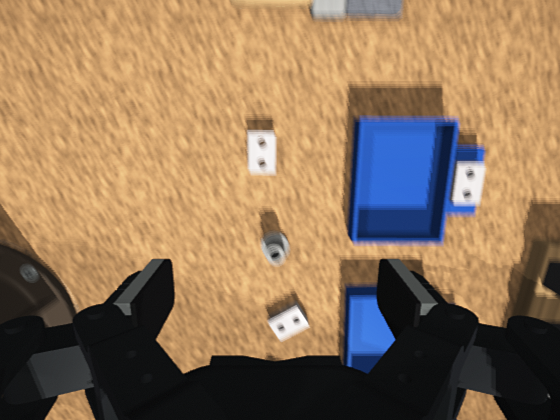

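The wrist view (up = +y, right = +x) shows plate at (262,152), bush at (276,247), second plate at (289,321), plate tray (404,180) and the edge of the bush tray below. I'll measure these by masks.

```bash
cat >> h.py <<'E'
def grey(d,lo=110,smax=70,box=None,amin=150):
    f=d['frame'];hsv=cv2.cvtColor(f,cv2.COLOR_RGB2HSV)
    m=((hsv[...,1]<smax)&(hsv[...,2]>lo)).astype(np.uint8)
    if box is not None:
        k=np.zeros_like(m);k[box[1]:box[3],box[0]:box[2]]=1;m&=k
    m=cv2.morphologyEx(m,cv2.MORPH_CLOSE,np.ones((5,5)))
    n,l,st,c=cv2.connectedComponentsWithStats(m)
    return [(c[i],st[i],np.argwhere(l==i)[:,::-1].astype(np.float32)) for i in range(1,n) if st[i,4]>amin]
def rect(d,px,z):
    P=np.array([ray(d,p,z)[:2] for p in px],np.float32)*1000
    (cx,cy),(w,h),a=cv2.minAreaRect(P)
    if w<h: w,h,a=h,w,a+90
    return round(cx,1),round(cy,1),round(w,1),round(h,1),round((a+90)%180-90,1)  # long side angle, world
def blue(d,amin=1500):
    hsv=cv2.cvtColor(d['frame'],cv2.COLOR_RGB2HSV)
    m=((hsv[...,0]>100)&(hsv[...,0]<130)&(hsv[...,1]>130)&(hsv[...,2]>60)).astype(np.uint8)
    n,l,st,c=cv2.connectedComponentsWithStats(m)
    return [(c[i],st[i],np.argwhere(l==i)[:,::-1].astype(np.float32)) for i in range(1,n) if st[i,4]>amin]
E
python3 - <<'E'
from h import *
d=get('wrist')
for lo in(110,170):
  for c,st,px in grey(d,lo,box=(100,60,345,345)): print(lo,c.round(),st,'z16',rect(d,px,.016),'z36',rect(d,px,.036))
for c,st,px in blue(d): print(c.round(),st,rect(d,px,.036))
print(ray(d,(274.5,254),.036),ray(d,(262,152),.016))
E
```

```text
110 [257. 143.] [ 243  124   29   41 1025] z16 (419.4, 260.4, 50.4, 35.1, 88.6) z36 (420.4, 262.1, 48.1, 33.5, 88.6)
110 [271. 241.] [257 226  29  30 449] z16 (438.6, 130.2, 40.6, 38.5, -61.3) z36 (438.7, 137.8, 38.8, 36.7, -61.3)
110 [285. 316.] [265 300  41  33 752] z16 (457.1, 11.6, 51.9, 35.5, 30.0) z36 (456.4, 24.6, 49.5, 33.9, 30.0)
170 [257. 143.] [243 124  29  41 988] z16 (419.9, 260.1, 50.2, 35.2, 90.0) z36 (420.9, 261.8, 47.9, 33.6, 90.0)
170 [272. 243.] [257 228  29  28 326] z16 (438.9, 126.6, 38.0, 35.8, 18.4) z36 (439.1, 134.3, 36.3, 34.2, 18.4)
170 [285. 317.] [265 301  41  32 670] z16 (456.9, 11.1, 51.1, 34.8, 30.0) z36 (456.2, 24.1, 48.7, 33.3, 30.0)
[401. 170.] [  345   109   137   126 12938] (611.9, 224.6, 160.5, 156.5, -0.0)
[364. 324.] [ 342  278   54   95 3558] (574.0, 9.0, 154.9, 74.5, -84.3)
[0.44176128 0.11841674 0.036     ] [0.42585515 0.25043175 0.016     ]
```

```bash
python3 - <<'E'
from h import *
d=get('wrist');o=readout.get_obs();print(o['tool_pos'].round(4))
for c,st,px in blue(d):
    w=np.array([ray(d,p,.036) for p in px]);
    if st[0]+st[2]<450: print('2nd',w[:,0].min(),w[:,1].max()); continue
    ok=w[:,0]<w[:,0].min()+.05; v=w[ok]; print('plate tray xmin,ymin,ymax',w[:,0].min().round(4),v[:,1].min().round(4),v[:,1].max().round(4))
    for k in (0,1):pass
    # skew: left edge x versus y
    for y0 in np.linspace(v[:,1].min()+.015,v[:,1].max()-.015,5): print(round(y0,3),w[abs(w[:,1]-y0)<.004][:,0].min().round(4))
f=d['frame'].copy();g=cv2.resize(f[90:360,230:500],None,fx=2.2,fy=2.2,interpolation=cv2.INTER_CUBIC);cv2.imwrite('pics/c2.png',g[:,:,::-1])
E
```

```text
[0.4416 0.235  0.3113]
plate tray xmin,ymin,ymax 0.5367 0.1465 0.3025
0.162 0.5367
0.193 0.5372
0.225 0.5367
0.256 0.5374
0.287 0.537
2nd 0.5339794751480605 0.08355932223630488
```

View pics/c2.png

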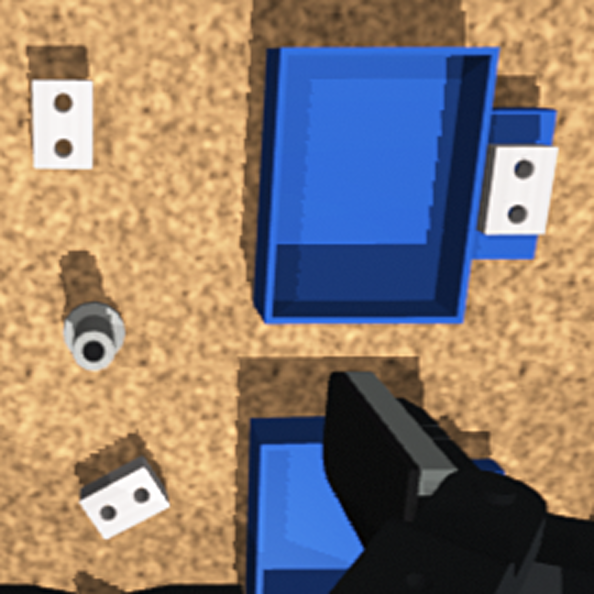

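The crop shows plate (63,125), bush top (94,350), plate (125,497) and the plate tray rim corners (268,48), (498,48), (265,322), (463,322), all clear and undistorted. Now I ray-cast the rim.

```bash
python3 - <<'E'
from h import *
d=get('wrist');
for p in((268,48),(498,48),(463,322),(265,322)): print(ray(d,(230+p[0]/2.2,90+p[1]/2.2),.036).round(4))
print('bush top',ray(d,(230+94/2.2,90+350/2.2),.036).round(4))
print('tray2 TL',ray(d,(230+253/2.2,90+418/2.2),.036).round(4))
E
```

```text
[0.5312 0.3052 0.036 ]
[0.655  0.3048 0.036 ]
[0.6556 0.1484 0.036 ]
[0.5381 0.1488 0.036 ]
bush top [0.4366 0.1313 0.036 ]
tray2 TL [0.5342 0.0862 0.036 ]
```

step_arm --rows '[0.0125,-0.011,0.04,0,0,0,0.0125,-0.011,0.04,0,0,0,0,0,0.05,0,0,0,0,0,0.05,0,0,0,0,0,0.05,0,0,0,0,0,0.04,0,0,0,0,0,0.025,0,0,0,0,0,0,0,0,0]'

```text
time: 2.75
tool_pos: [0.4159, 0.2627, 0.0134]
ee_rot: [-3.137, 0.003, 1.573]
wrist_force: [0.4, 0.1, 0.5]
gripper_width: 0.0856
grip_force: 0.0
```

```bash
python3 - <<'E'
from h import *
d=get('wrist','w2');print(readout.get_obs()['tool_pos'].round(4))
for c,st,px in grey(d,190,box=(150,60,420,400)): print(c.round(),st,'z16',rect(d,px,.016))
E
```

```text
[0.4169 0.263  0.0152]
[288. 270.] [ 250  220   79  103 6737] z16 (420.2, 259.9, 50.1, 34.3, 89.5)
```

View pics/w2.png

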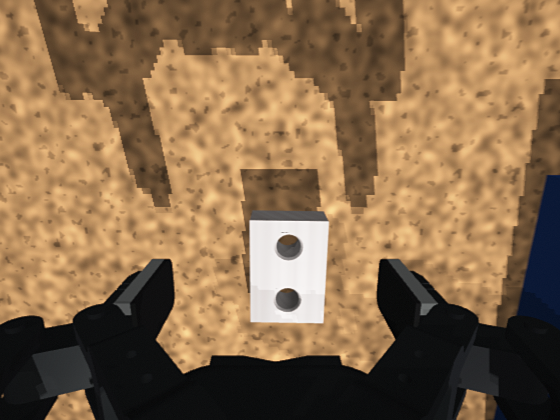

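The plate at (288,270) sits between the fingers, with its centre at (0.420, 0.260) and size 50x34 as it must be. I correct by 3 mm, lower and grip.

step_arm --rows '[-0.003,0.003,0.004,0,0,0,0,0,0.008,0,0,0,0,0,0,0,0,0,0,0,0,0,0,0]'

```text
time: 3.2
tool_pos: [0.4218, 0.2596, 0.0048]
ee_rot: [3.141, -0.0, 1.571]
wrist_force: [0.3, 0.2, -0.3]
gripper_width: 0.0853
grip_force: 0.0
```

step_arm --rows '[0,0,0,0,0,0,0,0,0,0,0,0,0,0,0,0,0,0,0,0,0,0,0,0,0,0,0,0,0,0,0,0,0,0,0,0,0,0,0,0,0,0,0,0,0,0,0,0]' --gripper 0 --newtons 40

```text
time: 4.0
tool_pos: [0.4216, 0.2595, 0.0046]
ee_rot: [3.141, -0.0, 1.572]
wrist_force: [-1.8, -0.3, 7.7]
gripper_width: 0.0329
grip_force: 39.2
```

step_arm --rows '[0,0,-0.03,0,0,0,0,0,-0.05,0,0,0,0.001,0.035,-0.015,0,0,0,0.001,0.035,0,0,0,0,0.001,0.035,0,0,0,0,0.001,0.035,0,0,0,0,0.001,0.035,0,0,0,0,0,0,0,0,0,0]'

```text
time: 4.8
tool_pos: [0.6009, 0.2647, 0.0993]
ee_rot: [3.138, -0.001, 1.57]
wrist_force: [0.6, -0.5, -0.8]
gripper_width: 0.0327
grip_force: 41.1
```

```bash
python3 - <<'E'
from h import *
d=get('wrist','w3');o=readout.get_obs();print(o['time'],o['tool_pos'].round(4),o['ee_rot'].round(3),o['gripper_width'])
E
```

```text
4.85 [0.5982 0.2644 0.0989] [ 3.141 -0.     1.571] 0.03284293658790602
```

View pics/w3.png

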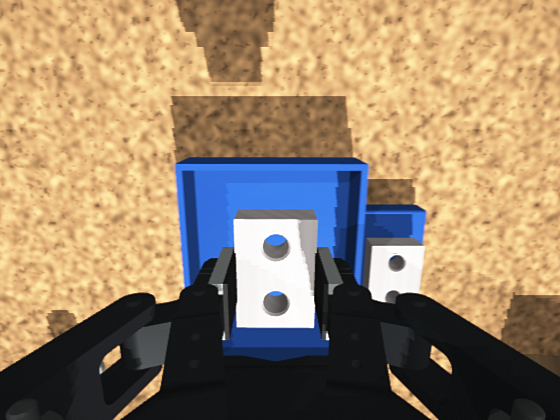

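The plate is held level at (275,270) over the tray, whose far rim is at v≈160, u 178–368. It is centred in x.

```bash
python3 - <<'E'
from h import *
d=get('wrist');
for p in((178,160),(368,160)):print(ray(d,p,.036).round(4))
print(readout.get_obs()['tool_pos'].round(4))
E
```

```text
[0.5382 0.3045 0.036 ]
[0.6529 0.3046 0.036 ]
[0.5965 0.2643 0.0987]
```

step_arm --rows '[0,0,0.03,0,0,0,0,0,0.03,0,0,0,0,0,0.015,0,0,0,0,0,0.01,0,0,0,0,0,0.003,0,0,0,0,0,0,0,0,0,0,0,0,0,0,0]'

```text
time: 5.6
tool_pos: [0.5971, 0.2649, 0.0123]
ee_rot: [3.14, -0.0, 1.572]
wrist_force: [0.5, 0.0, -0.5]
gripper_width: 0.033
grip_force: 41.1
```

step_arm --rows '[0,0,0.0015,0,0,0,0,0,0,0,0,0,0,0,0,0,0,0]'

```text
time: 5.9
tool_pos: [0.5967, 0.2647, 0.0102]
ee_rot: [3.141, -0.0, 1.572]
wrist_force: [-0.3, 0.0, -0.9]
gripper_width: 0.0328
grip_force: 41.1
```

step_arm --rows '[0,0,0,0,0,0,0,0,0,0,0,0,0,0,0,0,0,0,0,0,0,0,0,0,0,0,0,0,0,0]' --gripper 0.65

```text
time: 6.4
tool_pos: [0.5965, 0.2647, 0.0098]
ee_rot: [-3.142, 0.0, 1.572]
wrist_force: [0.3, -0.0, -0.2]
gripper_width: 0.0556
grip_force: 0.0
```

step_arm --rows '[0,0,-0.03,0,0,0,0,0,-0.05,0,0,0,0,0,-0.05,0,0,0,-0.04,-0.05,0,0,0,0,-0.05,-0.05,0,0,0,0,-0.05,-0.05,0,0,0,0,0,0,0,0,0,0,0,0,0,0,0,0]' --gripper 1

```text
time: 7.2
tool_pos: [0.4866, 0.1621, 0.1403]
ee_rot: [3.141, -0.0, 1.571]
wrist_force: [1.4, 0.4, 0.2]
gripper_width: 0.0857
grip_force: 0.0
```

```bash
python3 - <<'E'
from h import *
d=get('wrist','w4');o=readout.get_obs();print(o['time'],o['tool_pos'].round(4),o['ee_rot'].round(3),o['gripper_width'])
for c,st,px in grey(d,110,box=(150,30,520,400)): print(c.round(),st,'z16',rect(d,px,.016),'z20',rect(d,px,.02),'z6',rect(d,px,.006))
E
```

```text
7.25 [0.4877 0.1628 0.1403] [ 3.14  -0.     1.571] 0.08558541695144181
[428.  64.] [ 399   30   58   70 3110] z16 (596.4, 263.7, 47.3, 36.3, 89.4) z20 (594.7, 263.2, 46.6, 35.8, 89.4) z6 (600.6, 265.1, 49.1, 37.7, 89.4)
[219. 238.] [ 197  214   47   50 1229] z16 (439.4, 128.7, 43.4, 38.3, 90.0) z20 (440.1, 130.2, 42.8, 37.7, 90.0) z6 (437.7, 125.0, 45.1, 39.7, 90.0)
[251. 349.] [218 333  60  29 718] z16 (461.5, 25.6, 54.7, 28.0, -7.2) z20 (461.8, 28.6, 53.9, 27.6, -7.2) z6 (460.6, 18.0, 56.8, 29.1, -7.2)
```

View pics/w4.png

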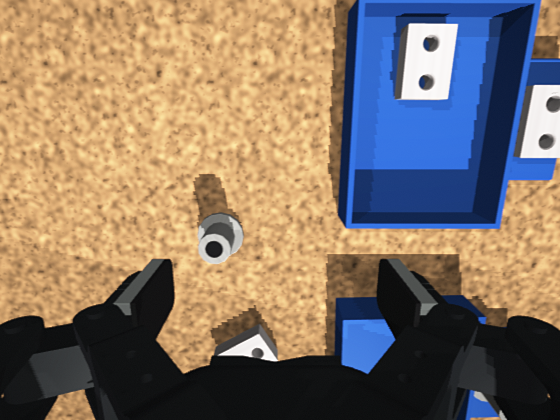

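The plate lies flat in its tray at (428,62). The bush bore is at (214,248). Next comes the bush measurement.

```bash
python3 - <<'E'
from h import *
d=get('wrist');print(readout.get_obs()['tool_pos'].round(4))
print(ray(d,(214,248),.036).round(4),ray(d,(221,233),.006).round(4))
for p in((346,226),(498,226)):print(ray(d,p,.036).round(4))
E
```

```text
[0.4881 0.1632 0.1402]
[0.4389 0.1294 0.036 ] [0.4398 0.1312 0.006 ]
[0.5406 0.1475 0.036 ]
[0.6569 0.1476 0.036 ]
```

step_arm --rows '[-0.0175,-0.025,0.02,0,0,0,-0.016,-0.024,0.02,0,0,0,0,0,0.04,0,0,0,0,0,0.03,0,0,0,0,0,0.018,0,0,0,0,0,0,0,0,0,0,0,0,0,0,0,0,0,0,0,0,0]'

```text
time: 8.1
tool_pos: [0.4389, 0.1295, 0.0126]
ee_rot: [3.14, -0.0, 1.572]
wrist_force: [0.8, -0.8, -0.1]
gripper_width: 0.0855
grip_force: 0.0
```

```bash
python3 - <<'E'
from h import *
d=get('wrist','w5');print(readout.get_obs()['tool_pos'].round(4))
E
```

```text
[0.4389 0.1295 0.0127]
```

View pics/w5.png

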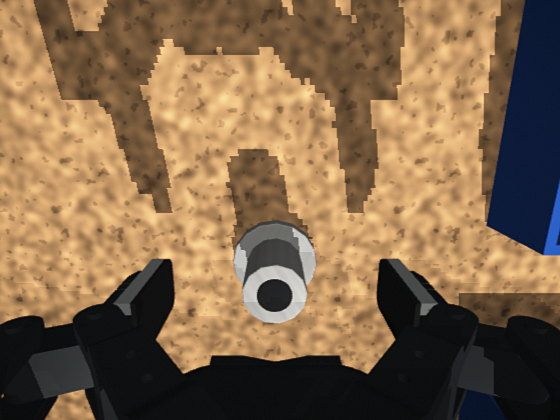

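The bush stands centred between the fingers, bore at (275,295). Now I grip, lift and carry it to the bush tray.

step_arm --rows '[0,0,0,0,0,0,0,0,0,0,0,0,0,0,0,0,0,0,0,0,0,0,0,0,0,0,0,0,0,0,0,0,0,0,0,0,0,0,0,0,0,0,0,0,0,0,0,0]' --gripper 0 --newtons 50

```text
time: 8.95
tool_pos: [0.438, 0.1291, 0.0121]
ee_rot: [3.141, -0.0, 1.572]
wrist_force: [-1.9, -0.2, 11.7]
gripper_width: 0.0244
grip_force: 48.4
```

step_arm --rows '[0,0,-0.03,0,0,0,0,0,-0.05,0,0,0,-0.02,0.03,-0.02,0,0,0,-0.02,0.035,0,0,0,0,-0.02,0.035,0,0,0,0,-0.02,0.035,0,0,0,0,-0.005,0.02,0,0,0,0,0,0,0,0,0,0]'

```text
time: 9.75
tool_pos: [0.5956, 0.043, 0.1116]
ee_rot: [3.14, 0.0, 1.57]
wrist_force: [0.8, -0.2, -1.5]
gripper_width: 0.0243
grip_force: 49.8
```

```bash
python3 - <<'E'
from h import *
vision.get_image('wrist');vision.get_image('wrist')
d=get('wrist','w6');print(readout.get_obs()['tool_pos'].round(4))
E
```

```text
[0.5917 0.0444 0.1113]
```

View pics/w6.png

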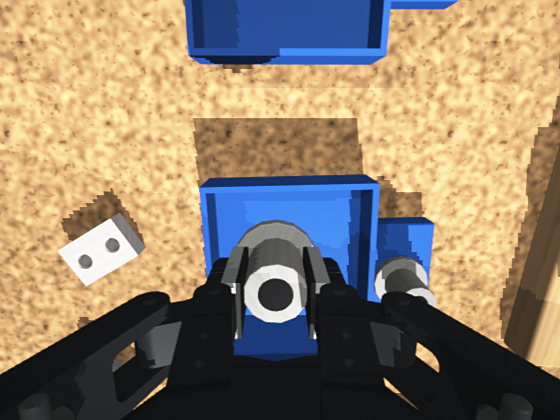

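The bush is held upright over the bush tray. The rim corners are at (203,187) and (378,180), and the plate is at left (101,250).

```bash
python3 - <<'E'
from h import *
d=get('wrist');print(readout.get_obs()['tool_pos'].round(4))
q=[ray(d,p,.036)[:2] for p in((202,187),(379,179))];print(q)
e=q[1]-q[0];e/=np.hypot(*e);print(np.degrees(np.arctan2(e[1],e[0])),np.hypot(*(q[1]-q[0])),'centre',(q[0]+q[1])/2+.079*np.array([e[1],-e[0]]))
for c,st,px in grey(d,190,box=(50,200,150,300)): print(c.round(),st,'z16',rect(d,px,.016))
E
```

```text
[0.5916 0.0446 0.1115]
[array([0.54227043, 0.06522571]), array([0.65757368, 0.07076691])]
2.7513819765226524 0.11543631760221049 centre [ 0.60371423 -0.01091263]
[ 99. 252.] [  58  219   82   67 2547] z16 (457.0, 10.1, 50.8, 34.4, 30.8)
```

step_arm --rows '[-0.011,0.004,0,0,0,0,-0.011,0.004,0,0,0,0,0,0,0.03,0,0,0,0,0,0.03,0,0,0,0,0,0.02,0,0,0,0,0,0.011,0,0,0,0,0,0.003,0,0,0,0,0,0,0,0,0]'

```text
time: 10.75
tool_pos: [0.6012, 0.022, 0.018]
ee_rot: [3.142, 0.0, 1.572]
wrist_force: [-0.7, 0.1, -2.0]
gripper_width: 0.0244
grip_force: 49.8
```

step_arm --rows '[0,0,0,0,0,0,0,0,0,0,0,0]'

```text
time: 10.95
tool_pos: [0.6017, 0.0222, 0.0188]
ee_rot: [3.14, 0.0, 1.572]
wrist_force: [0.2, -0.2, -2.0]
gripper_width: 0.0241
grip_force: 49.8
```

step_arm --rows '[0,0,0.0015,0,0,0,0,0,0,0,0,0,0,0,0,0,0,0]'

```text
time: 11.25
tool_pos: [0.601, 0.0222, 0.0165]
ee_rot: [3.141, 0.0, 1.572]
wrist_force: [0.8, -0.3, -2.4]
gripper_width: 0.0243
grip_force: 49.8
```

step_arm --rows '[0,0,0,0,0,0,0,0,0,0,0,0,0,0,0,0,0,0,0,0,0,0,0,0,0,0,0,0,0,0]' --gripper 0.6

```text
time: 11.75
tool_pos: [0.6011, 0.0222, 0.0163]
ee_rot: [3.141, 0.0, 1.572]
wrist_force: [0.5, -0.8, -0.6]
gripper_width: 0.0515
grip_force: 0.0
```

step_arm --rows '[0,0,-0.03,0,0,0,0,0,-0.05,0,0,0,0,0,-0.05,0,0,0,-0.003,-0.036,0,0,0,0,-0.003,-0.036,0,0,0,0,-0.003,-0.036,0,0,0,0,-0.003,-0.036,0,0,0,0,0,0,0,0,0,0]'

```text
time: 12.55
tool_pos: [0.4519, 0.0101, 0.1461]
ee_rot: [-3.137, -0.0, 1.572]
wrist_force: [-0.4, -0.3, 0.3]
gripper_width: 0.0511
grip_force: 0.0
```

step_arm --rows '[0,0,0,0,0,8.5,0,0,0,0,0,8.5,0,0,0,0,0,8.5,0,0,0,0,0,8.5,0,0,0,0,0,8.5,0,0,0,0,0,8.5,0,0,0,0,0,8.5,0,0,0,0,0,0]' --gripper 1

```text
time: 13.35
tool_pos: [0.4575, 0.0101, 0.1464]
ee_rot: [3.141, -0.0, 0.53]
wrist_force: [-0.5, -0.9, -0.0]
gripper_width: 0.0858
grip_force: 0.0
```

```bash
python3 - <<'E'
from h import *
vision.get_image('wrist');vision.get_image('wrist')
d=get('wrist','w7');o=readout.get_obs();print(o['time'],o['tool_pos'].round(4),o['ee_rot'].round(3))
for c,st,px in grey(d,190,box=(150,60,420,360)): print(c.round(),st,'z16',rect(d,px,.016))
E
```

```text
13.5 [0.4572 0.0101 0.1463] [ 3.142 -0.     0.538]
[276. 197.] [ 255  168   43   59 2152] z16 (456.6, 10.1, 49.4, 34.4, 30.5)
```

View pics/w7.png

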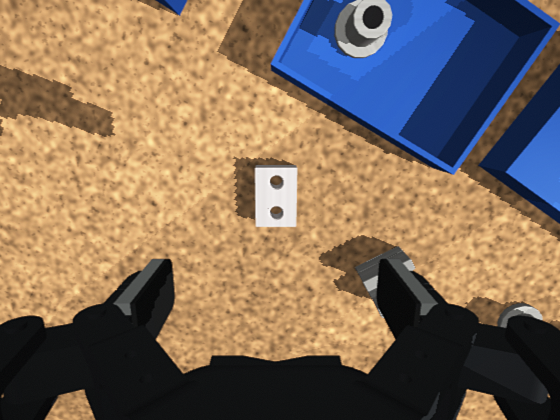

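The bush stands in its tray at (365,25), and the plate lies aligned between the fingers at (276,197), clear of the block. I descend and grip.

step_arm --rows '[0,0,0.04,0,0,0,0,0,0.05,0,0,0,0,0,0.03,0,0,0,0,0,0.016,0,0,0,0,0,0.006,0,0,0,0,0,0,0,0,0,0,0,0,0,0,0]'

```text
time: 14.2
tool_pos: [0.4575, 0.0101, 0.005]
ee_rot: [3.141, -0.001, 0.534]
wrist_force: [-0.3, 0.3, 0.2]
gripper_width: 0.0854
grip_force: 0.0
```

step_arm --rows '[0,0,0,0,0,0,0,0,0,0,0,0,0,0,0,0,0,0,0,0,0,0,0,0,0,0,0,0,0,0,0,0,0,0,0,0,0,0,0,0,0,0,0,0,0,0,0,0]' --gripper 0 --newtons 40

```text
time: 15.0
tool_pos: [0.4573, 0.0101, 0.0049]
ee_rot: [3.141, -0.001, 0.533]
wrist_force: [-1.2, 1.5, 14.3]
gripper_width: 0.0332
grip_force: 38.5
```

step_arm --rows '[0,0,-0.03,0,0,0,0,0,-0.05,0,0,-8.5,0,0,-0.02,0,0,-8.5,0,0,0,0,0,-8.5,0,0,0,0,0,-8.5,0,0,0,0,0,-8.5,0,0,0,0,0,-8.5,0,0,0,0,0,-8.5]'

```text
time: 15.8
tool_pos: [0.4569, 0.0101, 0.1044]
ee_rot: [3.142, 0.0, 1.578]
wrist_force: [-0.3, 0.2, -1.1]
gripper_width: 0.0327
grip_force: 41.8
```

step_arm --rows '[0.036,0.028,0,0,0,0,0.036,0.028,0,0,0,0,0.036,0.028,0,0,0,0,0.036,0.028,0,0,0,0,0.034,0.028,0,0,0,0,0,0,0,0,0,0,0,0,0,0,0,0,0,0,0,0,0,0]'

```text
time: 16.6
tool_pos: [0.5957, 0.1876, 0.104]
ee_rot: [-3.14, 0.0, 1.572]
wrist_force: [-0.6, -0.7, -0.3]
gripper_width: 0.0326
grip_force: 41.8
```

```bash
python3 - <<'E'
from h import *
d=get('wrist','w8');o=readout.get_obs();print(o['time'],o['tool_pos'].round(4),o['ee_rot'].round(3))
E
```

```text
16.65 [0.5959 0.1873 0.1042] [-3.14   0.     1.571]
```

View pics/w8.png

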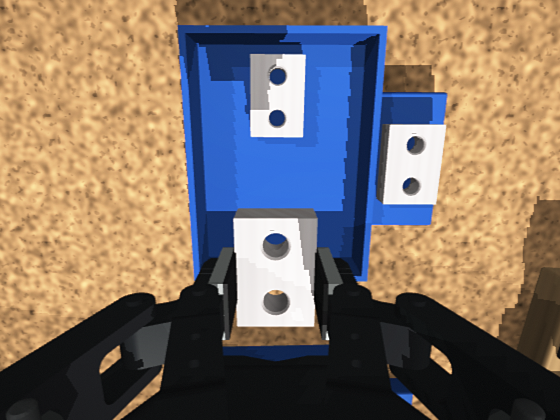

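The first plate lies flat at (277,95), and the held one is at (275,270). I check the near wall's corner at (365,279).

```bash
python3 - <<'E'
from h import *
d=get('wrist')
for p in((365,279),(386,28),(180,28),(277,136)):print(ray(d,p,.036).round(4),ray(d,p,.02).round(4))
print('wall',proj(d,[[.597,.1475,.036],[.655,.1475,.036],[.597,.163,.02]]).round())
E
```

```text
[0.6556 0.1459 0.036 ] [0.6602 0.1378 0.02  ]
[0.6565 0.3009 0.036 ] [0.6612 0.3045 0.02  ]
[0.5407 0.3008 0.036 ] [0.5366 0.3044 0.02  ]
[0.5954 0.2413 0.036 ] [0.5955 0.2404 0.02  ]
wall [[279. 277.]
 [364. 277.]
 [279. 247.]]
```

step_arm --rows '[0.002,0.001,0.03,0,0,0,0,0,0.03,0,0,0,0,0,0.02,0,0,0,0,0,0.01,0,0,0,0,0,0.004,0,0,0,0,0,0,0,0,0,0,0,0,0,0,0,0,0,0,0,0,0]'

```text
time: 17.5
tool_pos: [0.5985, 0.1904, 0.0114]
ee_rot: [3.14, -0.0, 1.572]
wrist_force: [0.1, -0.3, -1.1]
gripper_width: 0.033
grip_force: 41.8
```

step_arm --rows '[0,0,0,0,0,0,0,0,0,0,0,0,0,0,0,0,0,0,0,0,0,0,0,0,0,0,0,0,0,0]' --gripper 0.65

```text
time: 18.0
tool_pos: [0.5978, 0.1902, 0.0103]
ee_rot: [-3.142, 0.0, 1.572]
wrist_force: [0.9, 0.6, 0.9]
gripper_width: 0.0554
grip_force: 0.0
```

step_arm --rows '[0,0,-0.03,0,0,0,0,0,-0.05,0,0,0,-0.02,0,-0.05,0,0,0,-0.045,-0.02,-0.05,0,0,0,-0.045,-0.02,-0.05,0,0,0,-0.045,-0.02,0,0,0,0,-0.045,-0.02,0,0,0,0,-0.045,-0.02,0,0,0,0]'

```text
time: 18.8
tool_pos: [0.5086, -0.0289, 0.2084]
ee_rot: [3.141, 0.0, 1.572]
wrist_force: [1.4, -0.6, 0.1]
gripper_width: 0.0554
grip_force: 0.0
```

step_arm --rows '[-0.03,-0.02,0,0,0,0,-0.03,-0.02,0,0,0,0,0,0,0,0,0,0,0,0,0,0,0,0,0,0,0,0,0,0]' --gripper 1

```text
time: 19.3
tool_pos: [0.4701, -0.0872, 0.2081]
ee_rot: [3.141, -0.0, 1.572]
wrist_force: [0.2, 1.0, 0.1]
gripper_width: 0.0853
grip_force: 0.0
```

```bash
python3 - <<'E'
from h import *
d=get('wrist','w9');o=readout.get_obs();print(o['time'],o['tool_pos'].round(4),o['ee_rot'].round(3))
for c,st,px in grey(d,100,box=(130,150,420,360)): print(c.round(),st,'z30',rect(d,px,.03))
E
```

```text
19.35 [ 0.4702 -0.087   0.208 ] [ 3.141 -0.     1.573]
[250. 214.] [ 221  188   58   54 1482] z30 (443.5, -115.9, 44.2, 39.8, -30.1)
[275. 330.] [258 310  34  42 683] z30 (468.3, -246.4, 51.0, 35.7, -89.9)
```

View pics/w9.png

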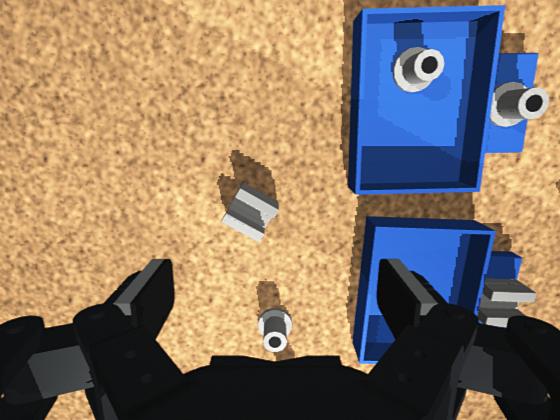

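The bush stands in its tray at (420,68). The block is at (250,214), measuring 44x40 with its channel at -30°. The other bush top is at (275,342). The block tray's corners are (368,218), (494,232) and (360,361).

```bash
python3 - <<'E'
from h import *
d=get('wrist');print(readout.get_obs()['tool_pos'].round(4))
q=[ray(d,p,.036)[:2] for p in((368,220),(494,234),(362,359))];print(np.round(q,4))
for a,b in((0,1),(0,2)):
    e=q[b]-q[a];print(np.hypot(*e),np.degrees(np.arctan2(e[1],e[0])))
print('centre',(q[1]+q[2])/2)
print('bush_b',ray(d,(275,342),.036).round(4))
q=[ray(d,p,.036)[:2] for p in((362,12),(503,12),(480,187),(354,190))];print('bush tray',np.round(q,4),np.mean(q,0))
print('bush in tray',ray(d,(429,65),.04).round(4))
E
```

```text
[ 0.4701 -0.0869  0.2079]
[[ 0.5588 -0.1183]
 [ 0.6834 -0.1323]
 [ 0.5639 -0.2769]]
0.12536857120466832 -6.433135944109672
0.1587144131905766 -88.14131858429778
centre [ 0.62366298 -0.2046373 ]
bush_b [ 0.469  -0.2557  0.036 ]
bush tray [[ 0.5405  0.0624]
 [ 0.6576  0.0627]
 [ 0.6622 -0.0854]
 [ 0.5434 -0.0886]] [ 0.60090586 -0.01224887]
bush in tray [0.5994 0.021  0.04  ]
```

step_arm --rows '[-0.014,-0.013,0,0,0,0,-0.015,-0.0135,0.03,0,0,0,0,0,0.03,0,0,0,0,0,0,0,0,0]'

```text
time: 19.8
tool_pos: [0.4413, -0.1156, 0.1455]
ee_rot: [-3.137, -0.002, 1.572]
wrist_force: [0.3, -0.3, 0.2]
gripper_width: 0.0852
grip_force: 0.0
```

step_arm --rows '[0,0,0,0,0,-8.58,0,0,0,0,0,-8.58,0,0,0,0,0,-8.58,0,0,0,0,0,-8.58,0,0,0,0,0,-8.58,0,0,0,0,0,-8.58,0,0,0,0,0,-8.5,0,0,0,0,0,0]'

```text
time: 20.6
tool_pos: [0.4441, -0.1161, 0.1491]
ee_rot: [3.141, 0.001, 2.623]
wrist_force: [0.0, -0.3, -0.1]
gripper_width: 0.0853
grip_force: 0.0
```

```bash
python3 - <<'E'
from h import *
vision.get_image('wrist')
d=get('wrist','w10');o=readout.get_obs();print(o['time'],o['tool_pos'].round(4),o['ee_rot'].round(3),o['joint_pos'].round(2))
for c,st,px in grey(d,100,box=(180,100,400,350)): print(c.round(),st,'z30',rect(d,px,.03))
E
```

```text
20.7 [ 0.4438 -0.1163  0.1487] [3.141e+00 1.000e-03 2.615e+00] [-0.32  0.33  2.11  0.    0.7  -1.37]
[276. 202.] [ 251  172   51   57 2002] z30 (442.1, -115.3, 46.0, 39.7, -30.5)
```

step_arm --rows '[0,0,0.04,0,0,0,0,0,0.05,0,0,0,0,0,0.03,0,0,0,0,0,0.016,0,0,0,0,0,0.007,0,0,0,0,0,0,0,0,0,0,0,0,0,0,0]'

```text
time: 21.4
tool_pos: [0.4437, -0.1167, 0.0057]
ee_rot: [3.141, 0.001, 2.617]
wrist_force: [-0.5, -0.8, -0.7]
gripper_width: 0.0853
grip_force: 0.0
```

step_arm --rows '[0,0,0,0,0,0,0,0,0,0,0,0,0,0,0,0,0,0,0,0,0,0,0,0,0,0,0,0,0,0,0,0,0,0,0,0,0,0,0,0,0,0,0,0,0,0,0,0]' --gripper 0 --newtons 60

```text
time: 22.2
tool_pos: [0.4435, -0.1167, 0.0057]
ee_rot: [3.141, 0.001, 2.618]
wrist_force: [-1.3, 1.3, 15.9]
gripper_width: 0.0391
grip_force: 58.8
```

step_arm --rows '[0,0,-0.03,0,0,0,0,0,-0.05,0,0,8.5,0,0,-0.02,0,0,8.5,0,0,0,0,0,8.5,0,0,0,0,0,8.5,0,0,0,0,0,8.5,0,0,0,0,0,8.5,0,0,0,0,0,8.5]'

```text
time: 23.0
tool_pos: [0.4429, -0.1165, 0.1051]
ee_rot: [-3.141, -0.0, 1.574]
wrist_force: [0.5, -0.1, -2.7]
gripper_width: 0.0386
grip_force: 63.5
```

step_arm --rows '[0,0,0,0,0,4,-0.022,0.044,0,0,0,0,-0.022,0.044,0,0,0,0,-0.022,0.044,0,0,0,0,-0.022,0.044,0,0,0,0,0,0,0,0,0,0,0,0,0,0,0,0]'

```text
time: 23.7
tool_pos: [0.6135, -0.2154, 0.1043]
ee_rot: [-3.141, -0.0, 1.51]
wrist_force: [-1.1, 0.8, -2.9]
gripper_width: 0.0388
grip_force: 63.4
```

```bash
python3 - <<'E'
from h import *
vision.get_image('wrist')
d=get('wrist','w11');o=readout.get_obs();print(o['time'],o['tool_pos'].round(4),o['ee_rot'].round(3),o['joint_pos'].round(2))
E
```

```text
23.8 [ 0.6122 -0.2145  0.1045] [-3.14e+00 -1.00e-03  1.51e+00] [-0.38  0.62  1.7  -0.    0.82 -0.32]
```

View pics/w11.png

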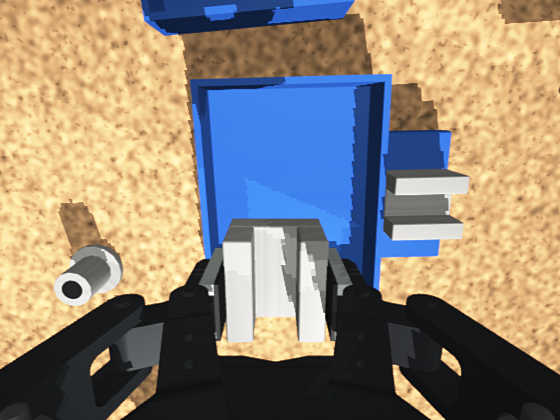

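The block is held upright, channel up. The block tray rim corners are at (193,83) and (391,77). The last bush is at (88,270).

```bash
python3 - <<'E'
from h import *
d=get('wrist');o=readout.get_obs();T=o['tool_pos'];y=o['ee_rot'][2];print(T.round(4))
q=[ray(d,p,.036)[:2] for p in((193,85),(391,78))];e=q[1]-q[0];print(np.round(q,4),np.hypot(*e),np.degrees(np.arctan2(e[1],e[0])));e/=np.hypot(*e)
c=(q[0]+q[1])/2+.079*np.array([e[1],-e[0]]);w=c-T[:2];print('centre',c,'tool xy',w@[np.cos(y),np.sin(y)],w@[np.sin(y),-np.cos(y)])
print('right edge',ray(d,(378,285),.036).round(4)); print('bush_b',ray(d,(72,289),.036).round(4))
E
```

```text
[ 0.6122 -0.2144  0.1048]
[[ 0.5675 -0.1284]
 [ 0.6833 -0.1315]] 0.11588760191221156 -1.5286177466747553
centre [ 0.62327931 -0.20887981] tool xy 0.006179162816388627 0.010716911978686567
right edge [ 0.6783 -0.2646  0.036 ]
bush_b [ 0.4679 -0.2553  0.036 ]
```

step_arm --rows '[0.006,0.011,0.03,0,0,0,0,0,0.03,0,0,0,0,0,0.02,0,0,0,0,0,0.01,0,0,0,0,0,0.004,0,0,0,0,0,0,0,0,0,0,0,0,0,0,0,0,0,0,0,0,0]'

```text
time: 24.65
tool_pos: [0.6254, -0.21, 0.0121]
ee_rot: [3.14, 0.0, 1.51]
wrist_force: [0.1, 0.3, -2.1]
gripper_width: 0.0387
grip_force: 63.3
```

step_arm --rows '[0,0,0,0,0,0,0,0,0,0,0,0,0,0,0,0,0,0,0,0,0,0,0,0,0,0,0,0,0,0]' --gripper 0.7

```text
time: 25.15
tool_pos: [0.6248, -0.2098, 0.011]
ee_rot: [3.142, 0.0, 1.51]
wrist_force: [0.3, -0.8, 0.0]
gripper_width: 0.0596
grip_force: 0.0
```

step_arm --rows '[0,0,-0.03,0,0,0,0,0,-0.05,0,0,0,0,0,-0.05,0,0,0,0,0,0,0,0,-3.5,-0.025,-0.05,0,0,0,0,-0.025,-0.05,0,0,0,0,0,-0.05,0,0,0,0,0,0,0,0,0,0]'

```text
time: 25.95
tool_pos: [0.4786, -0.2535, 0.1403]
ee_rot: [-3.136, -0.003, 1.569]
wrist_force: [-0.1, 0.4, 0.1]
gripper_width: 0.0597
grip_force: 0.0
```

```bash
python3 - <<'E'
from h import *
vision.get_image('wrist')
d=get('wrist','w12');o=readout.get_obs();print(o['time'],o['tool_pos'].round(4),o['ee_rot'].round(3),o['joint_pos'].round(2))
for c,st,px in grey(d,110,box=(130,100,420,360)): print(c.round(),st,'z6',rect(d,px,.006))
E
```

```text
26.05 [ 0.4847 -0.2549  0.1413] [3.141 0.    1.57 ] [-0.54  0.45  1.92  0.    0.77 -0.54]
[261. 199.] [ 238  176   47   49 1357] z6 (469.4, -256.7, 40.4, 39.4, -69.4)
```

View pics/w12.png

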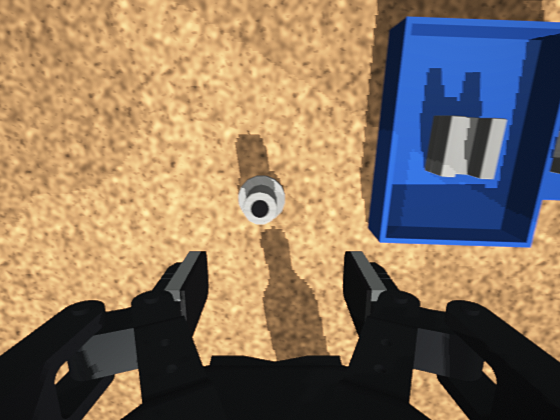

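The block rests in its tray at (465,148). The last bush has its bore at (259,208), flange centre (0.469, -0.257). I check the distance to the bottle before descending.

```bash
python3 - <<'E'
from h import *
import pickle
for n,lo in(('scene',1),('side',1)):
    d=pickle.load(open(n+'0.pkl','rb'));hsv=cv2.cvtColor(d['frame'],cv2.COLOR_RGB2HSV)
    m=((hsv[...,0]>22)&(hsv[...,0]<34)&(hsv[...,1]>190)).astype(np.uint8)
    k,l,st,c=cv2.connectedComponentsWithStats(m);i=1+np.argmax(st[1:,4]);print(n,st[i],ray(d,c[i],.05).round(3))
d=get('wrist');print(readout.get_obs()['tool_pos'].round(4),ray(d,(259,208),.036).round(4))
E
```

```text
Traceback (most recent call last):
ValueError: attempt to get argmax of an empty sequence
```

```bash
python3 - <<'E'
from h import *
import pickle
for n,p in(('scene',(140,183)),('side',(420,336))):
    d=pickle.load(open(n+'0.pkl','rb'));print(n,ray(d,p,.02).round(3))
d=get('wrist');print(readout.get_obs()['tool_pos'].round(4),ray(d,(259,208),.036).round(4))
E
```

```text
scene [ 0.53  -0.455  0.02 ]
side [ 0.513 -0.47   0.02 ]
[ 0.486  -0.255   0.1414] [ 0.4711 -0.2563  0.036 ]
```

step_arm --rows '[-0.0015,-0.016,0.03,0,0,0,0,0,0.04,0,0,0,0,0,0.035,0,0,0,0,0,0.018,0,0,0,0,0,0.0055,0,0,0,0,0,0,0,0,0,0,0,0,0,0,0]'

```text
time: 26.8
tool_pos: [0.4705, -0.2563, 0.0132]
ee_rot: [3.14, 0.001, 1.572]
wrist_force: [-0.2, -0.2, 0.7]
gripper_width: 0.0596
grip_force: 0.0
```

step_arm --rows '[0,0,0,0,0,0,0,0,0,0,0,0,0,0,0,0,0,0,0,0,0,0,0,0,0,0,0,0,0,0,0,0,0,0,0,0,0,0,0,0,0,0,0,0,0,0,0,0]' --gripper 0 --newtons 50

```text
time: 27.6
tool_pos: [0.4699, -0.2564, 0.0135]
ee_rot: [3.14, 0.001, 1.571]
wrist_force: [0.3, 1.9, 11.5]
gripper_width: 0.0244
grip_force: 48.4
```

step_arm --rows '[0,0,-0.03,0,0,0,0,0,-0.05,0,0,0,0,0,-0.02,0,0,0,0.042,0.026,0,0,0,0,0.042,0.026,0,0,0,0,0.042,0.026,0,0,0,0,0.042,0.026,0,0,0,0,0.04,0.026,0,0,0,0]'

```text
time: 28.4
tool_pos: [0.6001, -0.046, 0.113]
ee_rot: [3.141, 0.0, 1.571]
wrist_force: [0.3, -0.5, -0.9]
gripper_width: 0.0242
grip_force: 49.6
```

step_arm --rows '[0,0,0,0,0,0,0,0,0,0,0,0,0,0,0,0,0,0]'

```text
time: 28.7
tool_pos: [0.5987, -0.0485, 0.1126]
ee_rot: [-3.141, 0.0, 1.571]
wrist_force: [-0.0, 0.6, -1.9]
gripper_width: 0.0245
grip_force: 49.6
```

```bash
python3 - <<'E'
from h import *
d=get('wrist','w13');o=readout.get_obs();print(o['time'],o['tool_pos'].round(4),o['ee_rot'].round(3),o['gripper_width'],proj(d,[[.6,-.0875,.036],[.66,-.0915,.036]]).round())
E
```

```text
28.75 [ 0.5986 -0.0488  0.1126] [-3.141  0.     1.57 ] 0.024472935247764765 [[279. 270.]
 [364. 276.]]
```

View pics/w13.png

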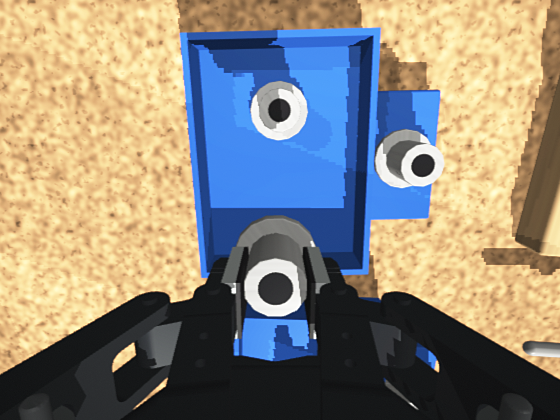

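The first bush is at (279,110) and the held bush at (275,285) is inside the near wall (v≈272, y≈-0.09) with room. I lower and release.

step_arm --rows '[0.001,0.001,0.03,0,0,0,0,0,0.03,0,0,0,0,0,0.02,0,0,0,0,0,0.01,0,0,0,0,0,0.004,0,0,0,0,0,0,0,0,0,0,0,0,0,0,0,0,0,0,0,0,0]'

```text
time: 29.55
tool_pos: [0.6009, -0.0472, 0.0195]
ee_rot: [3.14, 0.0, 1.571]
wrist_force: [-0.5, -0.4, -1.3]
gripper_width: 0.0239
grip_force: 49.9
```

step_arm --rows '[0,0,0,0,0,0,0,0,0,0,0,0,0,0,0,0,0,0,0,0,0,0,0,0,0,0,0,0,0,0]' --gripper 0.6

```text
time: 30.05
tool_pos: [0.6003, -0.047, 0.0185]
ee_rot: [3.142, 0.0, 1.571]
wrist_force: [0.3, -0.2, -0.2]
gripper_width: 0.0511
grip_force: 0.0
```

step_arm --rows '[0,0,-0.03,0,0,0,0,0,-0.05,0,0,0,0,-0.02,-0.05,0,0,0,0,-0.03,-0.05,0,0,0,0,-0.03,-0.05,0,0,0,0,-0.03,-0.03,0,0,0,0,0,0,0,0,0,0,0,0,0,0,0]'

```text
time: 30.85
tool_pos: [0.5005, -0.0471, 0.2614]
ee_rot: [3.139, 0.0, 1.571]
wrist_force: [1.1, -0.4, -1.1]
gripper_width: 0.0511
grip_force: 0.0
```

```bash
python3 - <<'E'
from h import *
d=get('scene');o=readout.get_obs();print(o['time'],o['tool_pos'].round(3));s=get('side')
a=cv2.resize(d['frame'][140:290,110:460],None,fx=2.28,fy=2.28,interpolation=cv2.INTER_CUBIC)[:,:,::-1]
b=cv2.resize(s['frame'][120:360,130:450],(340,255))[:,:,::-1]
c=np.zeros((a.shape[0]+255,a.shape[1],3),np.uint8);c[:a.shape[0]]=a;c[a.shape[0]:,:340]=b;cv2.imwrite('pics/end.png',c);print(c.shape)
E
```

```text
30.9 [ 0.501 -0.047  0.26 ]
(597, 798, 3)
```

View pics/end.png

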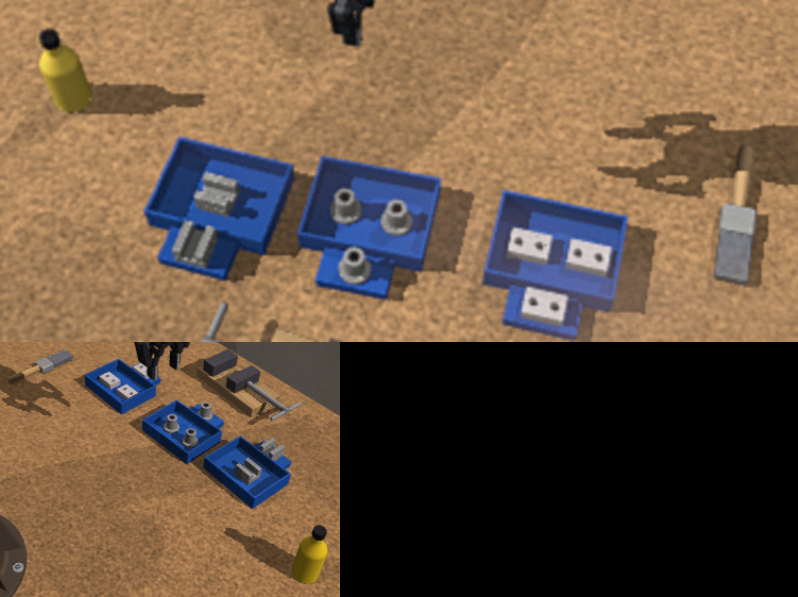

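All five pieces lie upright and flat in the matching trays: block (217,193), bushes (345,206) and (396,215), plates (530,243) and (588,256). The bottle and brush have not moved, so I hand in.

```bash
python3 -c "
from h import *
print(job.sign_off())"
```

```text
the job is handed in; nothing more can be done
None
```

The job is handed in: both bushes, both plates and the slotted block are resting upright and flat in their matching trays, the bottle and brush were not disturbed, and it took about 31 s of the 115 s allowed.

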